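Pack the yellow ducks by cap colour

ROBOT

A 6-joint arm with a two-finger parallel gripper is mounted at the origin on the work surface. World frame = base frame: x ahead of the robot, y to its left, z up, the work surface at z = 0. Lengths are in m, angles in rad, forces in N, time in s.
With the tool pointing down it reaches from about 0.275 to 0.875 m from the base axis. Payload 12.5 kg.
Tool frame: the origin (TCP) lies on the centre line of the jaws, within the pads' length; the fingertips stand r.finger_overhang ahead of it and the grasp point (between the pads) lies 3 mm ahead of it (r.finger_overhang is the distance from the TCP to the fingertips, in m); z points along the fingers, y is the line along which they close (so a half turn about z gives the same grasp; the last joint's range is limited). The gripper opens to 85 mm and grips with 20 to 120 N. Pads are 22 mm wide; open, the fingers measure 114 mm over their backs; the gripper's body (76 mm by 85 mm) begins 54 mm behind the grasp point. The pads swing forward as they close: fully open they stand 13 mm farther back than shut.
Start: joints at [-1.219, 0.351, 1.652, -0, 1.139, -0.085], TCP at [0.233, -0.498, 0.253] pointing down, gripper open.
Joint ranges: [-2.75, 2.75], [-0.79, 2.1], [0.01, 2.65], [-1.57, 4.71], [0.07, 3.14], [-2.87, 2.87]. Speed limits (rad/s): [2.22, 2.22, 2.79, 3.14, 3.14, 3.14].

INTERFACE

Orientations are given as a unit quaternion [x, y, z, w].
In Python, from cell import r, optics gives the robot as it stands. The module is installed in compiled form; this text tells all that it offers. Calls block until the motion is done:
- r.move_to(position, orientation): joint-space move of the TCP to a pose.
- r.move_linear(position, rot=None, vel=0.15): straight line of the TCP; rot=None keeps the orientation; vel is the mean speed in m/s.
- r.set_joints(angles): joint-space move.
- r.set_gripper(opening, squeeze=None): opening from 0.0 (shut) to 1.0 (fully open); squeeze is the grip in N (None keeps the last); returns when the fingers have stopped.
- r.sleep(seconds).
- r.inverse_kinematics(position, orientation): joint angles nearest the present ones, or None.
- optics.get_image(name): name is "scene" or "top" or "wrist"; returns a dict with "pixels" (420x560x3 uint8, red, green, blue), "depth" (420x560 float32, m along the optical axis (not along the pixel's ray), 0 where there is no reading), "fx", "fy", "cx", "cy" (pixels), "camera_from_world" (4x4, takes a point from world to camera coordinates); the wrist camera has in their place "mount" (4x4, takes a point from camera to tool coordinates, whose origin is the TCP and whose axes are the flange's). Camera axes: x right, y down, z forward; pixel columns grow to the right and rows downward; lengths in m; the calibration is good to about 2 mm. A picture is of the moment at which its call begins: read the wrist's pose just before it.
A pose or a line that the arm cannot do raises r.PlanningError and nothing moves.
- r.hand_in(): hands the job in; it is judged then, once.
Readings, each from a call of its own:
- r.current_t(): time.
- r.current_q(): joint angles.
- r.current_qvel(): joint speeds.
- r.current_effort(): joint torques, N m.
- r.current_tool_pos(): TCP position.
- r.current_ee_rot(): TCP orientation.
- r.current_contact_force(): force on the tool from outside, world axes, zero at the start.
- r.current_torque(): the same for the moment, N m.
- r.current_opening(): opening from 0.0 (shut) to 1.0 (fully open).
- r.current_finger_force(): force on a finger pad.
Only numpy, scipy, OpenCV 4.12 (cv2) and the standard library are available. Lean on these libraries where they do the work, as an engineer would, in place of code of your own. Each camera call takes 0.05 s, during which the arm holds its last target. There are 200 camera calls.

TASK

Pack the four yellow toy ducks one after another, each into the shallow tray whose floor has the colour of that duck's cap, standing upright and flat on the tray's floor inside the rim, lengthwise in the tray with the beak at either end. Set each duck down, do not drop it, and leave the two white reject ducks where they stand.

Things in the scene. Friction and masses are not known exactly. Their poses are not given: they have to be found in the camera images.
- duck_red: Yellow hard-plastic toy duck with a red cap, loose, on the table; 79 mm high (all in mm). Origin: centre of its underside; +x to its orange beak, z up. Body: rounded block 76 (x) x 48 (y) x 44 high, centred on the origin. Head 34 wide and cap 38 wide at x = +18, cap's top at 79; beak reaches x = +45; tail 54 high at x = -30. 60 g. To be packed in the tray with the red floor.
- duck_blue: Yellow hard-plastic toy duck with a blue cap, loose, on the table; 79 mm high (all in mm). Origin: centre of its underside; +x to its orange beak, z up. Body: rounded block 76 (x) x 48 (y) x 44 high, centred on the origin. Head 34 wide and cap 38 wide at x = +18, cap's top at 79; beak reaches x = +45; tail 54 high at x = -30. 60 g. To be packed in the tray with the blue floor.
- duck_green: Yellow hard-plastic toy duck with a green cap, loose, on the table; 79 mm high (all in mm). Origin: centre of its underside; +x to its orange beak, z up. Body: rounded block 76 (x) x 48 (y) x 44 high, centred on the origin. Head 34 wide and cap 38 wide at x = +18, cap's top at 79; beak reaches x = +45; tail 54 high at x = -30. 60 g. To be packed in the tray with the green floor.
- duck_black: Yellow hard-plastic toy duck with a black cap, loose, on the table; 79 mm high (all in mm). Origin: centre of its underside; +x to its orange beak, z up. Body: rounded block 76 (x) x 48 (y) x 44 high, centred on the origin. Head 34 wide and cap 38 wide at x = +18, cap's top at 79; beak reaches x = +45; tail 54 high at x = -30. 60 g. To be packed in the tray with the black floor.
- duck_white_a: White hard-plastic toy duck with a red cap, loose, on the table; 79 mm high (all in mm). Origin: centre of its underside; +x to its orange beak, z up. Body: rounded block 76 (x) x 48 (y) x 44 high, centred on the origin. Head 34 wide and cap 38 wide at x = +18, cap's top at 79; beak reaches x = +45; tail 54 high at x = -30. 60 g. A reject, to be left where it stands.
- duck_white_b: White hard-plastic toy duck with a green cap, loose, on the table; 79 mm high (all in mm). Origin: centre of its underside; +x to its orange beak, z up. Body: rounded block 76 (x) x 48 (y) x 44 high, centred on the origin. Head 34 wide and cap 38 wide at x = +18, cap's top at 79; beak reaches x = +45; tail 54 high at x = -30. 60 g. A reject, to be left where it stands.
- tray_red: Shallow packing tray, fixed to the table, with a red floor inside a low white rim: (mm) outside 104 (its x) x 78 (its y), inside 96 x 70, rim top 10 above the table, inner floor 3 above the table. Origin: centre of its underside; x along its length, z up.
- tray_blue: Shallow packing tray, fixed to the table, with a blue floor inside a low white rim: (mm) outside 104 (its x) x 78 (its y), inside 96 x 70, rim top 10 above the table, inner floor 3 above the table. Origin: centre of its underside; x along its length, z up.
- tray_green: Shallow packing tray, fixed to the table, with a green floor inside a low white rim: (mm) outside 104 (its x) x 78 (its y), inside 96 x 70, rim top 10 above the table, inner floor 3 above the table. Origin: centre of its underside; x along its length, z up.
- tray_black: Shallow packing tray, fixed to the table, with a black floor inside a low white rim: (mm) outside 104 (its x) x 78 (its y), inside 96 x 70, rim top 10 above the table, inner floor 3 above the table. Origin: centre of its underside; x along its length, z up.
Things that resemble listed ones, but are neither listed nor needed, are in the scene too. What is shaped like the duck_black but purple or turquoise is not meant.

How it is judged:
By the outcome, as a careful person would: the job done as asked, in the order asked, and still so for the second after the job is handed in, with the robot touching nothing.
It also fails if it takes over 112 s, if anything falls off the work surface, if the arm or the gripper's body presses on something with over 40 N, if the wrist force passes 120 N, or if a joint passes its speed limit or range.

## Working session

There is one attempt and no reset: what is moved stays moved. The work goes in short steps, each a Python script; the robot and the scene stay as the last script left them, time stands still between calls to the robot, and variables do not carry over. Pictures are saved under pics/ and viewed, at most 14 in all, crops included, and the job is handed in when it is done.

```bash
mkdir -p pics
python3 - <<'E'
from cell import r, optics
import cv2,numpy as np
for n in("top","scene"):
    d=optics.get_image(n); cv2.imwrite(f"pics/{n}0.png",d["pixels"][:,:,::-1]); np.savez(f"{n}0.npz",**d)
    print(n,d["fx"],d["fy"],d["cx"],d["cy"],np.round(d["camera_from_world"],3).tolist(), (d["depth"]>0).mean())
print(r.finger_overhang,r.current_t(),r.current_ee_rot())
E
```

```text
top 523.4066617932178 523.4066617932178 280.52962496173757 207.41148769378037 [[0.027, -1.0, 0.016, -0.073], [-0.981, -0.029, -0.191, 0.459], [0.192, -0.011, -0.981, 1.466], [0.0, 0.0, 0.0, 1.0]] 0.9961224489795918
scene 532.8446581531213 532.8446581531213 287.601936114974 199.4426374008161 [[0.573, 0.82, -0.003, -0.208], [0.658, -0.462, -0.594, -0.293], [-0.489, 0.338, -0.804, 1.58], [0.0, 0.0, 0.0, 1.0]] 0.9960374149659864
0.022 0.1 [ 9.76244494e-01  2.16671248e-01 -7.19737701e-05 -5.03266527e-04]
```

View pics/top0.png

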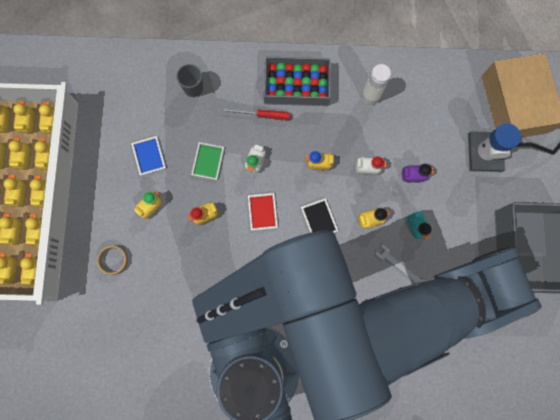

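View pics/scene0.png

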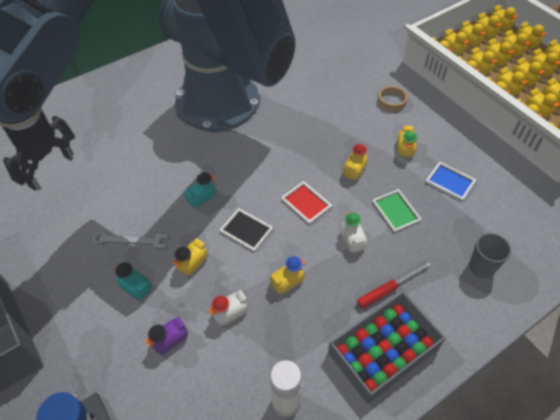

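```bash
cat > meas.py <<'E'
import cv2,numpy as np
def cloud(d,T=None):
    "world points (HxWx3) from depth; T = world_from_camera"
    if T is None: T=np.linalg.inv(d["camera_from_world"])
    z=d["depth"]; v,u=np.indices(z.shape)
    P=np.stack([(u-d["cx"])/d["fx"]*z,(v-d["cy"])/d["fy"]*z,z],-1)
    return P@T[:3,:3].T+T[:3,3]
def raypt(d,uv,h,T=None):
    if T is None: T=np.linalg.inv(d["camera_from_world"])
    uv=np.atleast_2d(uv); D=np.c_[(uv[:,0]-d["cx"])/d["fx"],(uv[:,1]-d["cy"])/d["fy"],np.ones(len(uv))]@T[:3,:3].T
    return T[:3,3]+D*((h-T[2,3])/D[:,2])[:,None]
def masks(d):
    H,S,V=cv2.split(cv2.cvtColor(np.ascontiguousarray(d["pixels"]),cv2.COLOR_RGB2HSV)); s=(S>130)&(V>50)
    return dict(red=s&((H<5)|(H>174)),blue=s&(H>108)&(H<125),green=s&(H>45)&(H<80),yellow=s&(H>16)&(H<34),
                orange=s&(H>=5)&(H<=15),black=(V<50))
def comps(m,lo):
    n,L,st,c=cv2.connectedComponentsWithStats(m.astype(np.uint8))
    return [(L==i) for i in range(1,n) if st[i,4]>=lo]
def rect(P):
    (c,(w,h),a)=cv2.minAreaRect((P[:,:2]*1000).astype(np.float32)); 
    if w<h: w,h,a=h,w,a+90
    return np.round(c,1),round(w,1),round(h,1),round((a+90)%180-90,1)
E
python3 - <<'E'
from meas import *
for n in("top","scene"):
    d=dict(np.load(n+"0.npz")); P=cloud(d); M=masks(d); ok=(P[...,0]>.2)&(P[...,0]<.8)&(P[...,1]>-.42)&(P[...,1]<.42)
    print(n)
    for c in("red","blue","green","black"):
        for m in comps(M[c]&ok,60):
            z=np.median(P[m][:,2])*1000
            if z<12:
                v,u=np.nonzero(m); print(" floor",c,m.sum(),round(z,1),*rect(raypt(d,np.c_[u,v],.003)))
            elif z>55 : 
                q=P[m]; q=q[q[:,2]>.070]; print(" cap",c,m.sum(),np.round(np.median(P[m],0)*1000,1), "toprect",*(rect(q) if len(q) else ()))
    for m in comps(M["yellow"]&ok,100):
        q=P[m]; q=q[q[:,2]>.010]; print(" duck",m.sum(),*rect(q),"zmax",q[:,2].max().round(4))
    for m in comps(M["orange"]&ok,4):
        print(" beak",m.sum(),np.round(np.median(P[m],0)*1000,1))
E
```

```text
top
 cap red 111 [ 596.7 -335.6   73.3] toprect [ 598.5 -337. ] 30.7 28.3 -75.5
 floor red 645 2.9 [456.1  -6.9] 89.8 64.1 7.3
 cap red 111 [431.7 177.4  72.9] toprect [431.2 176.6] 26.0 25.1 -89.3
 floor blue 609 3.0 [617.7 342.6] 89.5 64.2 18.8
 cap blue 105 [ 608.  -155.4   72.5] toprect [ 609.1 -155.9] 29.4 26.7 -21.1
 floor green 576 3.0 [606.7 163.4] 87.1 62.2 -9.9
 cap green 88 [590.8  25.3  74.9] toprect [592.1  25.5] 26.9 25.9 -29.1
 cap green 93 [473.2 311.8  75. ] toprect [472.7 314.2] 28.1 26.9 15.4
 floor black 531 3.0 [ 439.1 -175.6] 86.3 60.6 21.4
 cap black 88 [ 446.7 -343.2   74.4] toprect [ 446.5 -343.4] 25.8 25.8 1.1
 duck 244 [ 604.6 -174.6] 75.0 42.2 -80.9 zmax 0.0574
 duck 287 [457.7 323.3] 74.8 44.4 -46.6 zmax 0.0692
 duck 264 [438.5 160.1] 73.3 43.9 -60.3 zmax 0.0573
 duck 286 [ 438.8 -322.4] 67.1 44.6 -70.8 zmax 0.0722
 beak 13 [ 607.9 -133.3   55.4]
 beak 14 [ 596.7 -359.7   55.7]
 beak 17 [572.1  31.7  56.2]
 beak 14 [491.1 298.9  55.3]
 beak 40 [423.2 179.7  60.5]
 beak 12 [ 453.9 -366.4   56.3]
scene
 cap red 101 [437.7 171.9  75.2] toprect [435.  172.6] 
[... 342 characters left out ...]
reen 607 4.2 [602.1 165.5] 83.2 56.7 -9.5
 cap green 65 [596.4  24.6  78.3] toprect [595.7  24.8] 23.0 17.5 40.5
 cap black 98 [ 228.4 -395.5  591.3] toprect [ 222.6 -399.1] 43.1 8.5 37.0
 cap black 624 [224.   74.8 267. ] toprect [222.3  78.3] 104.5 7.1 -70.0
 cap black 88 [ 292.5 -201.    74.9] toprect [ 292.4 -201.4] 27.5 23.8 79.5
 duck 285 [461.  319.7] 78.0 44.3 -31.7 zmax 0.0614
 duck 401 [445.9 157.2] 69.3 44.2 -60.6 zmax 0.0608
 duck 519 [ 449.9 -325.3] 77.5 45.1 -56.1 zmax 0.073
 duck 518 [ 613.6 -177.9] 70.5 44.7 -86.9 zmax 0.0567
 beak 25 [491.2 299.   57.2]
 beak 19 [445.3 165.2  66.8]
 beak 6 [ 287.8 -176.5   57.8]
 beak 34 [ 454.9 -365.2   56.3]
 beak 32 [ 601.9 -359.4   57. ]
```

```bash
cat > rob.py <<'E'
from cell import r,optics
from meas import *
from scipy.spatial.transform import Rotation as R
def quat(yaw):  # tool down; tool x axis at yaw (rad) => closing line y at yaw+90
    return (R.from_euler('z',yaw)*R.from_euler('x',np.pi)).as_quat()
def wristview(name=None):
    p=np.array(r.current_tool_pos()); q=r.current_ee_rot(); d=optics.get_image("wrist")
    T=np.eye(4); T[:3,:3]=R.from_quat(q).as_matrix(); T[:3,3]=p
    if name: cv2.imwrite(f"pics/{name}.png",d["pixels"][:,:,::-1])
    return d,T@d["mount"]
E
python3 - <<'E'
from rob import *
import pickle
out=[]
yaw0=R.from_quat(r.current_ee_rot()).as_matrix()[:,0]; print("tool x",yaw0)
for i,(x,y) in enumerate([(.52,-.33),(.52,-.13),(.52,.06),(.52,.26)]):
    r.move_to([x,y,.30],quat(0)); r.sleep(.3)
    d,T=wristview(f"w{i}"); out.append((d,T))
    if i==0: print(d["mount"].round(3).tolist(),d["fx"])
    print(r.current_t(),T[:3,3].round(3),raypt(d,[[0,0],[559,0],[559,419],[0,419]],.0,T)[:,:2].round(2).tolist(),np.round(r.current_q(),2))
pickle.dump(out,open("w.pkl","wb"))
cv2.imwrite("pics/wall.png",cv2.resize(np.vstack([np.hstack([out[0][0]["pixels"],out[1][0]["pixels"]]),np.hstack([out[2][0]["pixels"],out[3][0]["pixels"]])]),(800,600))[:,:,::-1])
E
```

```text
tool x [9.06107131e-01 4.23048297e-01 7.75587788e-05]
[[0.001, -0.965, -0.263, 0.066], [1.0, 0.0, 0.001, -0.0], [-0.001, -0.263, 0.965, -0.12], [0.0, 0.0, 0.0, 1.0]] 334.6135257475336
1.725 [ 0.586 -0.33   0.42 ] [[0.71, -0.02], [0.71, -0.64], [0.13, -0.77], [0.13, 0.1]] [-0.64  0.43  1.41 -0.    1.29  0.93]
2.8917 [ 0.586 -0.131  0.42 ] [[0.71, 0.18], [0.71, -0.44], [0.13, -0.57], [0.13, 0.3]] [-0.33  0.28  1.63 -0.    1.23  1.24]
4.025 [0.587 0.059 0.42 ] [[0.71, 0.37], [0.71, -0.26], [0.13, -0.38], [0.13, 0.49]] [ 0.02  0.26  1.66 -0.    1.22  1.6 ]
5.1917 [0.587 0.259 0.42 ] [[0.71, 0.57], [0.71, -0.06], [0.13, -0.18], [0.13, 0.69]] [ 0.38  0.37  1.51 -0.    1.26  1.95]
```

View pics/wall.png

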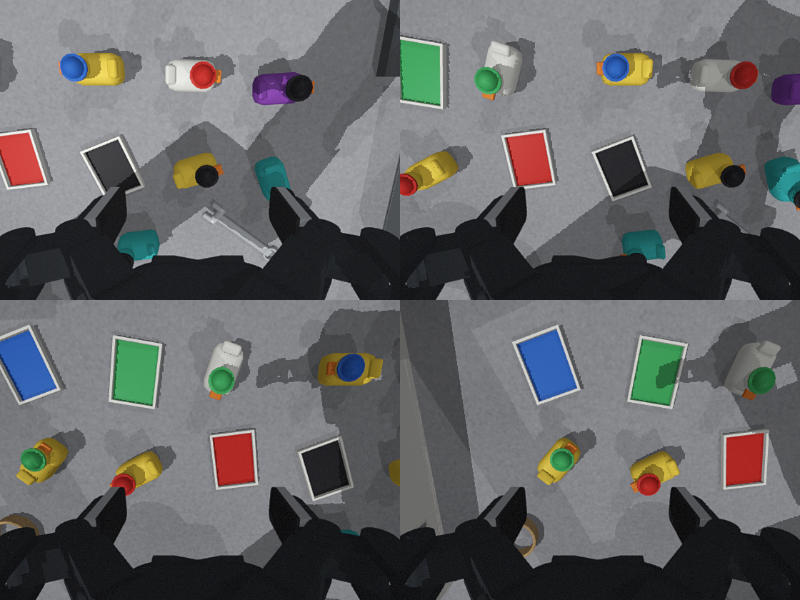

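```bash
cat > det.py <<'E'
from meas import *
def detect(d,T=None,lab=""):
    P=cloud(d,T); M=masks(d); ok=(P[...,0]>.36)&(P[...,0]<.8)&(P[...,1]>-.45)&(P[...,1]<.42)
    for c in("red","blue","green","black"):
        for m in comps(M[c]&ok,150):
            v,u=np.nonzero(m)
            if u.min()<2 or u.max()>557 or v.min()<2: continue
            z=np.median(P[m][:,2])*1000
            if z<12: print(lab,"floor",c,round(z,1),*rect(raypt(d,np.c_[u,v],.003,T)))
            elif z>55:
                Q=P[M["yellow"]&ok]; b=np.hypot(*(Q[:,:2]-np.median(P[m],0)[:2]).T)<.075; Q=Q[b&(Q[:,2]>.008)]
                if len(Q)<200: continue
                (cu,cv),rad=cv2.minEnclosingCircle(np.c_[u,v].astype(np.float32)); cc=raypt(d,[cu,cv],.071,T)[0]*1000
                B=Q[(Q[:,2]>.02)&(Q[:,2]<.0445)]
                rc,w,h,a=rect(Q); h2=np.rad2deg(np.arctan2(*(cc[:2]-rc)[::-1])); a=a+180*(abs((h2-a+180)%360-180)>90)
                e=np.array([np.cos(np.deg2rad(a)),np.sin(np.deg2rad(a))])
                bk=P[M["orange"]&ok]; bk=bk[(np.hypot(*(bk[:,:2]-cc[:2]/1000).T)<.045)&(bk[:,2]>.05)]; 
                hb=np.rad2deg(np.arctan2(*(np.median(bk,0)[:2]*1000-cc[:2])[::-1])) if len(bk) else None
                print(lab,"duck",c,"cap",cc[:2].round(1),"rect",rc,w,h,"yaw",round(a,1),"capdir",round(h2,1),"beakdir",hb and round(hb,1),"cap-18e",(cc[:2]-18*e).round(1))
E
python3 - <<'E'
import pickle; from det import *
for i,(d,T) in enumerate(pickle.load(open("w.pkl","rb"))): detect(d,T,f"w{i}")
E
```

```text
w0 duck blue cap [ 610.2 -159.5] rect [ 610.1 -177.5] 70.6 47.4 yaw 90.1 capdir 89.8 beakdir 93.8 cap-18e [ 610.2 -177.5]
w0 duck black cap [ 449.2 -344.6] rect [ 445.4 -330.5] 81.8 44.0 yaw -71.5 capdir -74.8 beakdir -71.1 cap-18e [ 443.5 -327.5]
w1 floor red 2.1 [454.7  -6.4] 93.6 66.9 7.4
w1 duck blue cap [ 610.1 -156.1] rect [ 610.3 -171. ] 80.8 47.5 yaw 90.3 capdir 90.6 beakdir 91.4 cap-18e [ 610.2 -174.1]
w1 floor black 2.2 [ 436.9 -176.1] 92.4 68.8 21.4
w1 duck black cap [ 450.4 -340.8] rect [ 443.4 -325.6] 74.0 45.2 yaw -72.9 capdir -65.1 beakdir -70.1 cap-18e [ 445.2 -323.6]
w2 floor red 2.2 [455.   -7.7] 93.5 68.4 7.4
w2 duck red cap [436.  175.8] rect [443.5 159. ] 70.5 47.2 yaw 116.6 capdir 114.2 beakdir 110.8 cap-18e [444.  159.7]
w2 duck blue cap [ 610.8 -152.1] rect [ 610.4 -170.4] 81.0 47.3 yaw 90.0 capdir 88.9 beakdir 90.8 cap-18e [ 610.8 -170.1]
w2 floor green 2.1 [605.8 163.1] 94.5 67.0 -9.3
w2 duck green cap [478.6 309.2] rect [464.  322.7] 81.8 46.7 yaw -40.8 capdir -42.7 beakdir -38.2 cap-18e [465. 321.]
w2 floor black 2.4 [ 437.  -177.1] 91.4 66.3 21.7
w3 floor red 2.4 [455.1  -8.9] 93.2 65.7 7.4
w3 duck red cap [435.6 178.7] rect [443.8 162.8] 74.5 44.6 yaw 116.6 capdir 117.2 beakdir 113.9 cap-18e [443.7 162.6]
w3 floor blue 2.2 [616.7 341.6] 94.7 68.2 18.7
w3 floor green 2.3 [605.7 161.6] 94.3 67.4 -9.3
w3 duck green cap [477.3 313.1] rect [464.6 323.7] 81.8 47.5 yaw -40.9 capdir -39.9 beakdir -42.1 cap-18e [463.6 324.9]
```

```bash
cat > pick.py <<'E'
from rob import *
DUCK=dict(red=(444,161,116.6),blue=(610,-174,90.2),green=(464,323,-40.9),black=(445,-326,-72))
TRAY=dict(red=(455,-7.5,7.4),blue=(617,342,18.7),green=(606,163,-9.4),black=(437,-176.5,21.5))
ZG,ZH,ZC=.033,.15,.17
def run(c):
    x,y,a=DUCK[c]; X,Y,A=TRAY[c]; best=None; q=np.array(r.current_q()); t0=r.current_t()
    for f in(0,180):
        for g in(0,180):    # f: gripper flip at grasp, g: which end the beak goes to
            j1=r.inverse_kinematics([x/1e3,y/1e3,ZH],quat(np.deg2rad(a+f))); j2=r.inverse_kinematics([X/1e3,Y/1e3,ZH],quat(np.deg2rad(A+g+f)))
            if j1 is None or j2 is None: continue
            s=abs(np.array(j1)-q).max()+abs(np.array(j2)-np.array(j1)).max()
            if best is None or s<best[0]: best=(s,f,g)
    _,f,g=best; e=np.deg2rad(A+g); X-=2*np.cos(e); Y-=2*np.sin(e)   # beak side is longer
    q1,q2=quat(np.deg2rad(a+f)),quat(np.deg2rad(A+g+f)); W=lambda x,y,z:[x/1e3,y/1e3,z]
    r.set_gripper(.85); r.move_to(W(x,y,ZH),q1); r.move_linear(W(x,y,ZG),vel=.12); f0=np.array(r.current_contact_force())
    r.set_gripper(0,30); r.sleep(.1); print(c,best,"open",round(r.current_opening(),3),"ff",r.current_finger_force())
    r.move_linear(W(x,y,ZC),vel=.12); r.sleep(.2); f1=np.array(r.current_contact_force()); print("lift F",f1.round(2),"open",round(r.current_opening(),3))
    if r.current_opening()<.3: print("MISSED"); return False
    d,_=wristview("held_"+c)
    r.move_to(W(X,Y,ZC),q2); r.move_linear(W(X,Y,ZG+.007),vel=.1); r.sleep(.2); fz=r.current_contact_force()[2]
    for z in np.arange(ZG+.006,ZG+.0005,-.0007):
        r.move_linear(W(X,Y,z),vel=.02); n=r.current_contact_force()[2]-fz
        if n>2: break
    print("set at",round(z,4),"dF",round(n,2)); r.set_gripper(.85); r.sleep(.1)
    r.move_linear(W(X,Y,ZC),vel=.15); print("t",r.current_t(),"used",r.current_t()-t0); return True
E
python3 - <<'E'
from pick import *
run("red")
r.move_to([.36,.08,.26],quat(0)); r.sleep(.2); d,T=wristview("after_red")
import det; det.detect(d,T)
h=cv2.imread("pics/held_red.png"); cv2.imwrite("pics/c1.png",cv2.resize(np.hstack([h,d["pixels"][:,:,::-1]]),(800,300)))
E
```

```text
red (np.float64(3.7069801778171945), 0, 0) open 0.559 ff 31.571123600006104
lift F [-0.44  0.86 -1.34] open 0.554
set at 0.0362 dF 9.46
t 16.25 used 11.0583
 floor red 4.0 [456.2 -11.5] 95.2 75.5 7.2
 floor black 2.5 [ 438.4 -177.2] 94.5 65.4 21.7
```

View pics/c1.png

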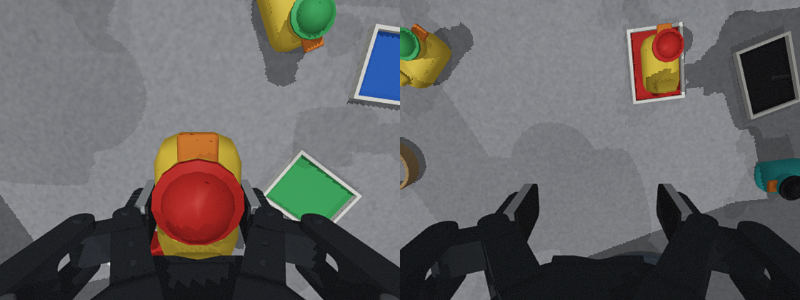

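Run:
```python
from pick import *
import det
r.move_to([.37,-.01,.26],quat(0)); r.sleep(.2); d,T=wristview("chk_red"); det.detect(d,T,"chk")
run("blue")
r.move_to([.53,.342,.26],quat(0)); r.sleep(.2); d2,T=wristview("chk_blue"); det.detect(d2,T,"chk")
cv2.imwrite("pics/c2.png",cv2.resize(np.hstack([d["pixels"],d2["pixels"]])[:,:,::-1],(800,300)))
```

```text
chk floor red 3.2 [455.7  -7.1] 95.0 68.9 7.3
chk floor black 2.4 [ 438.2 -176.6] 94.6 66.7 21.7
blue (np.float64(2.4709881838913184), 180, 180) open 0.557 ff 32.36688852310181
lift F [ 0.32 -0.76 -0.03] open 0.556
set at 0.0362 dF 4.96
t 28.725 used 10.850000000000001
chk floor blue 2.3 [622.9 322.9] 95.3 31.2 18.2
chk floor blue 2.2 [609.4 362.4] 95.4 25.5 20.2
chk duck blue cap [602.1 336.4] rect [618.8 342.5] 74.7 47.3 yaw 198.6 capdir -159.8 beakdir -162.7 cap-18e [619.2 342.1]
chk floor green 2.4 [605.7 161.2] 94.5 66.2 -9.4
chk duck green cap [477.8 315.1] rect [463.6 327.7] 75.8 44.1 yaw -40.7 capdir -41.7 beakdir -43.7 cap-18e [464.1 326.8]
```

View pics/c2.png

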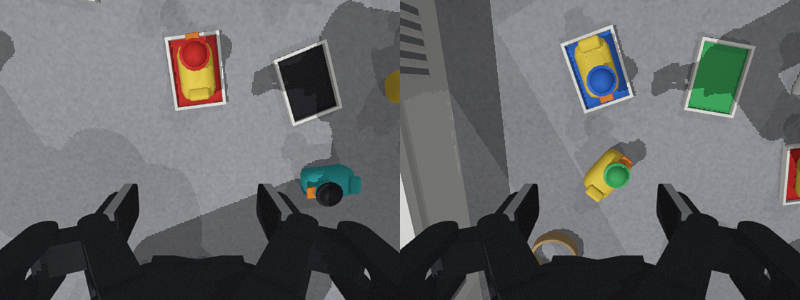

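Both pictures show the red duck (at about 195,68 in the montage) and the blue duck (about 598,68) upright and centred in their trays. Next are green and black.

Run:
```python
from pick import *
import det
if run("green") and run("black"):
    r.move_to([.35,-.176,.26],quat(0)); r.sleep(.2); d,T=wristview("chk_black"); det.detect(d,T,"chk")
    r.move_to([.52,.163,.26],quat(0)); r.sleep(.2); d2,T=wristview("chk_green"); det.detect(d2,T,"chk")
    r.move_to([.3,-.45,.3],quat(0)); print(r.current_t())
    cv2.imwrite("pics/c3.png",cv2.resize(np.hstack([d["pixels"],d2["pixels"]])[:,:,::-1],(800,300)))
    cv2.imwrite("pics/top1.png",optics.get_image("top")["pixels"][:,:,::-1])
```

```text
green (np.float64(1.6282320524209974), 0, 0) open 0.554 ff 31.819792985916138
lift F [-0.38  0.75 -0.64] open 0.557
set at 0.0362 dF 6.12
t 38.8833 used 9.333299999999998
black (np.float64(2.3042334138957736), 0, 0) open 0.558 ff 31.884307265281677
lift F [ 0.16 -0.78 -0.15] open 0.559
set at 0.0362 dF 10.46
t 49.75 used 10.866700000000002
chk floor red 3.6 [458.4   5.6] 103.4 89.1 7.3
chk duck black cap [ 436.4 -175.9] rect [ 433.7 -178. ] 72.1 48.1 yaw 21.5 capdir 36.9 beakdir 20.1 cap-18e [ 419.7 -182.5]
chk duck black cap [260.7 -73.4] rect [ 414.6 -171.9] 55.7 26.7 yaw 227.2 capdir 147.4 beakdir None cap-18e [272.9 -60.2]
chk duck black cap [ 260.2 -277.2] rect [ 414.5 -185.6] 48.0 30.9 yaw -67.9 capdir -149.3 beakdir None cap-18e [ 253.4 -260.5]
chk duck black cap [ 192.8 -176.1] rect [ 423.1 -182.1] 49.3 48.1 yaw 201.5 capdir 178.5 beakdir None cap-18e [ 209.6 -169.5]
chk floor red 2.4 [454.9  -8.4] 93.2 66.5 7.1
chk duck red cap [474.1  -4. ] rect [458.4  -4.2] 81.5 43.4 yaw 7.7 capdir 0.6 beakdir 10.4 cap-18e [456.2  -6.5]
chk floor blue 2.1 [616.6 342.1] 94.1 66.7 18.7
chk duck blue cap [601.4 335.8] rect [617.7 338.7] 79.1 44.5 yaw 200.8 capdir -169.9 beakdir -158.9 cap-18e [618.2 342.2]
chk floor green 3.2 [605.7 162.4] 94.5 68.7 -9.5
54.5583
```

View pics/c3.png

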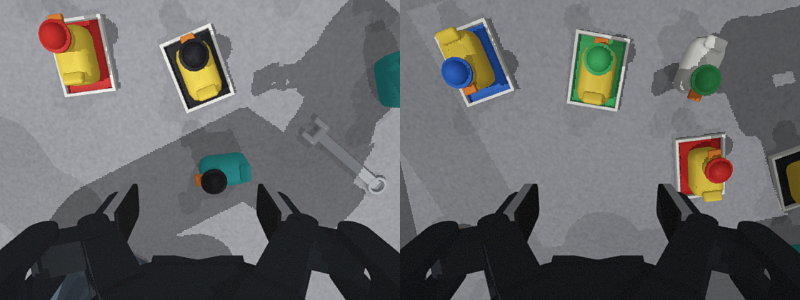

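View pics/top1.png

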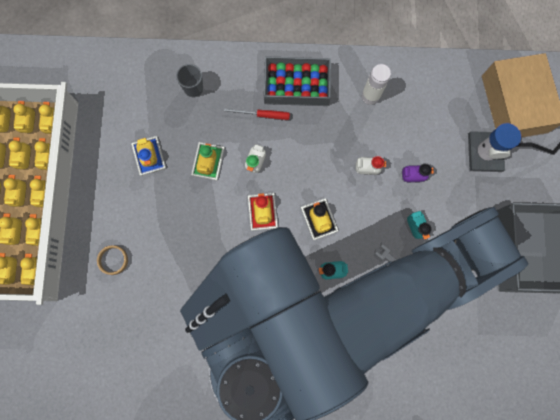

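All four ducks stand in their matching trays: blue at (148,155), green (208,160), red (262,211) and black (320,218) in the top view. The white ducks at (257,158) and (371,164) have not moved, and the arm is clear.

```bash
python3 -c "
from cell import r
print(r.hand_in())"
```

```text
the job is handed in; nothing more can be done
None
```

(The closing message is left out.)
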